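# Push the used cork into the cork box

### The job

With one finger push the sloping, self-closing steel flap of the wooden cork box inward and hold it open, while the other finger pushes the used cork standing on the box's ledge over the edge so that it drops into the box. Let go of the flap only when the cork is down inside, then draw back so that it falls shut. Only push the cork, never lift it or shove the closed flap with it, and leave the other things, the second cork included, standing where they are.

Things in the scene. Friction and masses are not known exactly. Their poses are not given: they have to be found in the camera images.
- bin: Cork-collecting box of light wood, fixed to the worktop, 220 mm long (x -92 to 130), 100 wide (y), 161 high. Origin at worktop height below the ledge's inner edge, midway across; z up, x inward from ledge to flap, roughly away from the robot. A ledge 110 mm up spans x -90 to -3, the mouth x 0 to 95, a roof strip beyond. Hollow, also below the ledge; floor 6 mm up; clear window in front.
- mouth (a point): Point on the inner edge of the ledge, where the mouth begins, midway across, at ledge height (110 mm above the worktop); axes as the box. The ledge is 84 mm wide between low side rims (5 mm high); the mouth is 84 mm wide between side cheeks that rise in line with the shut flap.
- flap_hinge (a point): Centre of the flap's hinge pin at the top of the flap, fixed to the box 95 mm inward (x) of mouth and 42 mm above it. The pin runs along the box's y. The roof strip behind it tops out 51 mm above the ledge. In the room, a wall cabinet (underside 0.47 m above the worktop) overhangs the back, beyond x = 0.50 m at y = 0.5, 0.60 m at y = 0.1, 0.70 m at y = -0.25: keep the wrist clear of it.
- flap_edge (a point): Middle of the free lower edge of the flap, 101 mm from the hinge. When shut it lies 3 mm inward of the ledge's edge, level with the ledge; it swings down and inward as the flap opens.
- flap (a joint): Angle in rad of the steel flap (78 mm wide, 104 long, 4 thick): 0 shut, sloping up 24 degrees from ledge to hinge; grows as its lower edge goes inward and down, to 1.05 (hanging). A spring shuts it: 0.6 N at the edge starts it, a level push of 5 to 6 N holds it wide open. A finger pointing down, tip 10 mm above the ledge, opens it by moving inward: about 0.7 rad when 80 mm past the ledge's edge.
- cork: The used cork to push in: upright cylinder 25 mm in diameter, 38 mm high, 11 to 18 g, standing loose on the ledge of the box, 50 to 65 mm before the ledge's edge. Origin at the centre of its underside, z along its axis.
- other_cork: Second cork, 23 mm in diameter, 38 mm high, standing on the worktop beside the box; to be left alone. Origin at the centre of its underside.
- jigger: Brass-coloured double-cone spirit measure, 49 mm across, 82 mm high, standing beside the box; to be left alone. Origin at the centre of its underside.
- mill: Small salt shaker with a grey top, 44 mm across, 90 mm high, standing beside the box; to be left alone. Origin at the centre of its underside.
- glass: Drinking glass, 81 mm across, 91 mm high, standing on the worktop to the left of the box; to be left alone. Origin at the centre of its underside.
Things that resemble listed ones, but are neither listed nor needed, are in the scene too. Leave any purple look-alike of the cork alone.

How it is judged:
On the way, in this order (a step that is already met when the one before it is completed fails the run):
1. a finger holds the flap open while the cork still stands on the ledge (value of joint flap above 0.08 rad and contact force between the fingers and flap above 0.2 N and x of cork in the frame of mouth below -0.004 m and z of cork in the frame of mouth above -0.01 m), for 0.05 s.
2. the cork is down in the box while a finger still holds the flap open (value of joint flap above 0.2 rad and contact force between the fingers and flap above 0.2 N and z of cork in the frame of mouth below -0.04 m), for 0.1 s.
At the end, for the whole second after the job is handed in: The cork rests inside the box (its origin more than 50 mm below ledge level, within the box's walls), the flap is shut (within 0.06 rad), and the other cork, jigger, salt shaker and glass are within 20 mm of where they stood (z of cork in the frame of mouth below -0.05 m and x of cork in the frame of mouth between -0.09 and 0.13 m and y of cork in the frame of mouth between -0.05 and 0.05 m and linear speed of cork below 0.03 m/s and value of joint flap below 0.06 rad and distance of each of other_cork, jigger, mill, glass from where it was at the start of the episode below 0.02 m); the robot touches nothing.
It fails at once if the cork is lifted (more than 20 mm above the ledge) (z of cork in the frame of mouth above 0.02 m).
It fails at once if the cork is used to shove the flap with no finger on it (contact force between cork and flap above 0.3 N and contact force between the fingers and flap below 0.05 N and value of joint flap below 0.2 rad and z of cork in the frame of mouth above -0.02 m).
It fails at once if a bystander is disturbed (moved more than 30 mm or tipped) (distance of any of other_cork, jigger, mill, glass from where it was at the start of the episode above 0.03 m or angle between any of other_cork, jigger, mill, glass's own z axis and vertical above 0.4 rad).
It also fails if it takes over 38 s, if anything falls off the work surface, if the arm or the gripper's body presses on something with over 40 N, if the wrist force passes 120 N, or if a joint passes its speed limit or range.

### The arm

A 6-joint arm with a two-finger parallel gripper is mounted at the origin on a cart in front of the work surface, level with it; the furniture and walls round the work are solid. World frame = base frame: x ahead of the robot, y to its left, z up, the work surface at z = 0. Lengths are in m, angles in rad, forces in N, time in s.
With the tool pointing down it reaches from about 0.3 to 0.775 m from the base axis. Payload 14.6 kg.
Tool frame: the origin (TCP) lies at the very end of the fingers, on their centre line; the grasp point (between the pads) lies 19 mm behind it; z points along the fingers, y is the line along which they close (so a half turn about z gives the same grasp; the last joint's range is limited). The gripper opens to 94 mm and grips with 3 to 60 N. Pads are 16 mm wide; open, the fingers measure 119 mm over their backs; the gripper's body (75 mm by 177 mm) begins 78 mm behind the grasp point.
Start: joints at [1.147, 0.3, 1.521, -0, 1.321, -0.067], TCP at [0.192, 0.515, 0.205] pointing down, gripper open.
Joint ranges: [-3.03, 3.03], [-0.79, 2.21], [0.23, 2.52], [-1.04, 4.18], [0, 3.07], [-2.55, 2.55]. Speed limits (rad/s): [2.22, 2.22, 2.57, 3.14, 3.14, 3.14].

### API

Orientations are given as [roll, pitch, yaw] about the fixed x, y, z axes, in that order (R = Rz(yaw) Ry(pitch) Rx(roll)).
In Python, from station import ctrl, cams gives the robot as it stands. The module is installed in compiled form; this text tells all that it offers.
- The arm moves only by the tool arm_command, never from a script. Its argument "plan" is a list that holds one entry, the list of rows, each a list of 7 numbers: the shift along the tool's x, y, z in fractions of the full range, 1 being 0.8 m, then the turn, a rotation vector about the tool's x, y, z in fractions of the full range, 1 being 2 rad, then the closure, from -1 (fully open) to 1 (shut). A call has 1 to 12 rows; each row is the pose to reach, as a shift and turn from the pose commanded when the call began, along the tool's axes at that moment; what a row does not reach only later rows make up. A row lasts 1/10 s, in which the tool goes at most 50 mm and 8.59 degrees, less where a joint would pass 70% of its speed; a pose out of reach is approached as far as the arm can. Shift and turn numbers lie between -1 and 1, and a call with a number outside is refused. A call with a gripper value outside its range is refused whole. The fingers move at their own pace and stop on an object; "squeeze" is the grip in N (left out, the last holds). Time passes only in rows, so rows that repeat a pose let the fingers close. It gives the time, the measured TCP pose, the force, the opening and the grip force at its end, in the units of the state.
- ctrl.get_obs(): the state, without advancing time (a new reading comes with each control period).
- cams.camera(name): name is "side" or "top" or "wrist"; returns (picture, depth): 480x640x3 uint8, blue, green, red; 480x640 float32, m along the optical axis (not along the pixel's ray), 0 where there is no reading.
- cams.camera_info(name): a dict with "fx", "fy", "cx", "cy" (pixels), "world_to_cam" (4x4, takes a point from world to camera coordinates). Camera axes: x right, y down, z forward; pixel columns grow to the right and rows downward; lengths in m; the calibration is good to about 2 mm. A picture is of the moment at which its call begins: read the wrist's pose just before it. camera_info takes no time and is no camera call; for the wrist camera it gives the pose at the moment of the call.
- ctrl.hand_in(): hands the job in; it is judged then, once.
The state is a dict: "time_s": time; "qpos": joint angles; "joint_vel": joint speeds; "tau": joint torques, N m; "ee_pos": TCP position; "eef_rot": TCP orientation; "force": force on the tool from outside, world axes, zero at the start; "moment": the same for the moment, N m; "grip_width": finger opening in m; "grip_force": force on a finger pad.
Only numpy, scipy, OpenCV 4.12 (cv2) and the standard library are available. Lean on these libraries where they do the work, as an engineer would, in place of code of your own. Each camera call takes 0.05 s, during which the arm holds its last target. There are 200 camera calls.

## Working session

There is one attempt and no reset: what is moved stays moved. The work goes in short steps, Python scripts to look and compute and a tool call to move; the robot and the scene stay as the last step left them, time stands still between calls to the robot, and variables do not carry over. Pictures are saved under pics/ and viewed, at most 10 in all, crops included, and the job is handed in when it is done.

Besides the shell and the picture viewer there is one more tool, called after ">>>" as name([rows], argument=value, ...), one row to a line, values as JSON. arm_command: Moves the arm, as the interface text tells. Its arguments: {"type":"object","properties":{"plan":{"type":"array"},"squeeze":{"type":"number"}},"required":["plan"]}

```bash
mkdir -p pics
cat > h.py <<'E'
import numpy as np, cv2
from station import ctrl, cams
def grab(n):
    im,d=cams.camera(n); i=cams.camera_info(n); return im,d,i
def pts(d,i):
    v,u=np.mgrid[0:480,0:640]
    c=np.stack([(u-i['cx'])/i['fx']*d,(v-i['cy'])/i['fy']*d,d],-1)
    T=np.linalg.inv(np.array(i['world_to_cam'])); return c@T[:3,:3].T+T[:3,3]
E
python3 - <<'E'
from h import *
import pickle
o=ctrl.get_obs(); print(o)
S={}
for n in("side","top"):
    im,d,i=grab(n); S[n]=(im,d,i); cv2.imwrite(f"pics/{n}0.png",im)
    T=np.linalg.inv(np.array(i['world_to_cam'])); print(n,T.round(3).tolist(),i['fx'],(d>0).mean())
pickle.dump(S,open("s.pkl","wb"))
E
```

```text
{'time_s': 0.0, 'qpos': array([ 1.14741146e+00,  3.00433672e-01,  1.52160737e+00, -1.52819140e-05,
        1.32068151e+00, -6.65762801e-02]), 'joint_vel': array([ 0.00057449,  0.0007375 , -0.00167684,  0.00110307,  0.00094942,
        0.00063121]), 'tau': array([-2.06651610e-03, -5.31797755e+01, -3.52733588e+01,  7.07633444e-02,
        2.43535376e-02, -1.34539955e-04]), 'ee_pos': array([0.19199065, 0.5151154 , 0.20489574]), 'eef_rot': array([-3.14046427e+00, -6.03995505e-05,  2.78478782e+00]), 'force': array([-0.24582536,  0.19264208, -1.36832455]), 'moment': array([ 0.00244978, -0.01054926, -0.01495314]), 'grip_force': 0.0, 'grip_width': 0.09405273970152069}
side [[-0.959, -0.12, 0.257, 0.208], [-0.283, 0.452, -0.846, 1.041], [-0.015, -0.884, -0.468, 0.666], [0.0, 0.0, 0.0, 1.0]] 614.4347216794836 0.9960416666666667
top [[0.019, -0.997, 0.077, 0.446], [-1.0, -0.019, -0.008, 0.013], [0.01, -0.077, -0.997, 1.06], [0.0, 0.0, 0.0, 1.0]] 475.75020433170863 0.995908203125
```

View pics/side0.png

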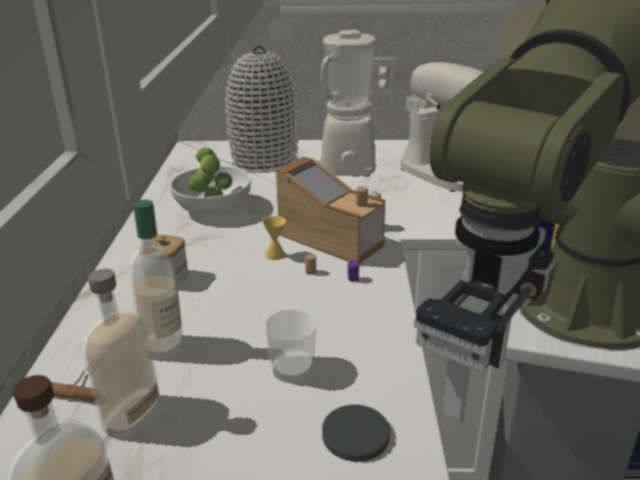

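View pics/top0.png

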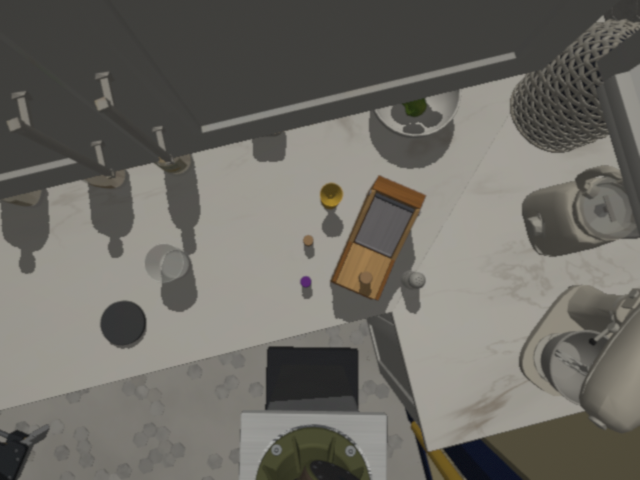

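The box is at top-view px (378,240) with the steel flap at (388,222). Three cork-like things are visible:
- The tan cork on the ledge, at top px (365,279) and side px (362,196). This is the one meant, because it is the only one standing on the ledge.
- The tan cork on the worktop, at top px (308,241) and side px (310,264). This is other_cork.
- The purple look-alike, at top px (306,282).

The shaker is at top px (415,280) and the jigger at (331,196).

Run:
```python
from h import *
import pickle
S=pickle.load(open("s.pkl","rb"))
im,d,i=S["top"]; P=pts(d,i)
u0,u1,v0,v1=320,440,165,315
cv2.imwrite("pics/crop.png",cv2.resize(im[v0:v1,u0:u1],None,fx=4,fy=4,interpolation=cv2.INTER_CUBIC)[:600])
m=np.zeros((480,640),bool); m[v0:v1,u0:u1]=1
hsv=cv2.cvtColor(im,cv2.COLOR_BGR2HSV)
wood=m&(hsv[...,1]>90)&(P[...,0]>.2)
Z=P[...,2]
led=wood&(abs(Z-.110)<.004)
roof=wood&(abs(Z-.161)<.004)&(np.mgrid[0:480,0:640][0]<215)
top=m&(abs(Z-.148)<.006)&(np.mgrid[0:480,0:640][0]>262)
for n,k in(("led",led),("roof",roof),("corktop",top)):
    q=P[k]; print(n,k.sum(),q.mean(0).round(4) if len(q) else'')
    r=cv2.minAreaRect((q[:,:2]*1000).astype(np.float32)); print(r, cv2.boxPoints(r).round(0).tolist())
# whole box footprint: everything wood-coloured above z .1
# cork top in the top image by ray at z=.148
for n,(a,b) in dict(cork=(365,277),oc=(308,241),mill=(415,280),jig=(331,196),glass=(172,263)).items():
    print(n,P[b,a].round(3))
sm=S["side"]; Q=pts(sm[1],sm[2])
for n,(a,b) in dict(corktop=(362,189),oc=(310,257),ledge=(345,200),roof=(292,170),flap=(315,183)).items(): print('side',n,Q[b,a].round(4))
h=m&(Z>.2); print('above',h.sum())
for v in range(175,305,8): print(v,[f"{P[v,u,2]*1000:.0f}" for u in range(328,436,6)])
```

```text
led 1824 [ 0.462  -0.0911  0.1101]
((512.5999145507812, -112.59135437011719), (99.14708709716797, 199.76290893554688), 67.89501953125) [[401.0, -121.0], [586.0, -196.0], [624.0, -104.0], [439.0, -29.0]]
roof 761 [ 0.6098 -0.152   0.1606]
((604.5485229492188, -149.7899627685547), (98.00313568115234, 44.417423248291016), 70.44725036621094) [[567.0, -189.0], [609.0, -203.0], [642.0, -111.0], [600.0, -96.0]]
corktop 134 [ 0.4464 -0.0924  0.1477]
((446.85687255859375, -92.8763427734375), (22.95022201538086, 23.51026725769043), 0.9570355415344238) [[435.0, -81.0], [436.0, -105.0], [459.0, -104.0], [458.0, -81.0]]
cork [ 0.447 -0.091  0.149]
oc [0.522 0.02  0.039]
mill [ 0.443 -0.199  0.09 ]
jig [ 0.62  -0.028  0.04 ]
glass [0.47  0.318 0.01 ]
side corktop [ 0.4452 -0.0832  0.15  ]
side oc [0.5254 0.0249 0.0385]
side ledge [ 0.4859 -0.1052  0.1104]
side roof [ 0.6076 -0.1211  0.1599]
side flap [ 0.5552 -0.117   0.1369]
above 49
175 ['-0', '2', '0', '-3', '-2', '-2', '-1', '3', '-2', '2', '1', '1', '3', '-1', '-0', '1', '1', '-2']
183 ['83', '82', '-2', '1', '-0', '-2', '-0', '1', '159', '15
[... 1094 characters left out ...]
, '-0', '-5', '1']
263 ['-4', '1', '114', '113', '111', '110', '109', '107', '107', '109', '109', '4', '1', '-1', '1', '-0', '-1', '-1']
271 ['4', '26', '113', '111', '111', '109', '111', '108', '111', '107', '115', '1', '0', '-1', '48', '-1', '-1', '-1']
279 ['3', '114', '110', '113', '111', '111', '149', '149', '112', '112', '-0', '0', '4', '55', '85', '89', '85', '-0']
287 ['2', '2', '-3', '17', '113', '112', '112', '108', '108', '112', '-1', '-0', '-3', '30', '60', '80', '0', '2']
295 ['1', '-1', '-2', '2', '-0', '-3', '18', '110', '110', '1', '2', '0', '-2', '2', '-3', '0', '-1', '1']
303 ['1', '-1', '-1', '2', '-0', '1', '2', '2', '-1', '3', '2', '-0', '-2', '1', '-1', '0', '-0', '-1']
```

View pics/crop.png

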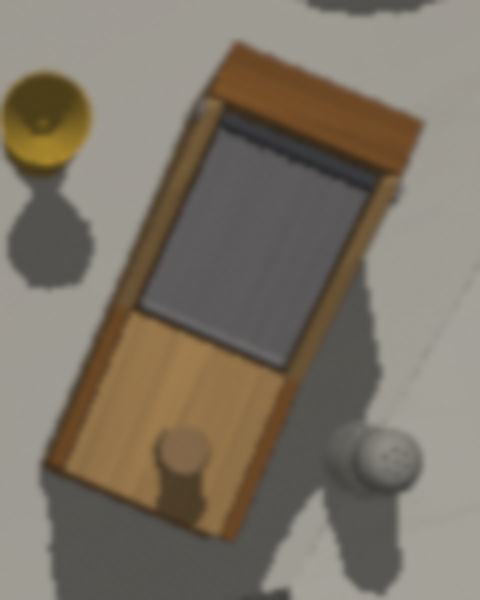

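The crop shows the tan cork alone on the ledge at (183,450), and the shaker stands clear at (390,460). The measurements check out:
- **Box:** yaw is about -0.38 and its origin is near (0.5055, -0.109). It measures about 221 mm long, with the ledge at 0.110 and the roof at 0.161.
- **Cork:** in the box frame it stands at x ≈ -61, y ≈ -7, with its top at 0.148.

I'll move above the box with tool y along box x.

Units first: shifts go in shares of 0.8 m and turns go in shares of 2 rad. So -440 mm is -0.55, -415 mm is -0.5188, 1.594 rad is 0.797.

>>> arm_command([
  [[-0.05,-0.05,0,0,0,0.0665,-1],[-0.1,-0.1,0,0,0,0.133,-1],[-0.15,-0.15,0,0,0,0.2,-1],[-0.2,-0.2,0,0,0,0.265,-1],[-0.25,-0.25,0,0,0,0.33,-1],[-0.3,-0.3,0,0,0,0.4,-1],[-0.35,-0.35,0,0,0,0.465,-1],[-0.3938,-0.3938,0,0,0,0.53,-1],[-0.4375,-0.4375,0,0,0,0.6,-1],[-0.4813,-0.4813,0,0,0,0.665,-1],[-0.5188,-0.5188,0,0,0,0.73,-1],[-0.55,-0.55,0,0,0,0.797,-1]],
])

```text
time_s: 1.3
ee_pos: [0.4418, -0.0326, 0.2054]
eef_rot: [3.142, -0.0, 1.185]
force: [1.4, 1.0, 0.1]
grip_width: 0.094
grip_force: 0.0
```

```bash
cat > st.py <<'E'
from h import *
import pickle
S=pickle.load(open("s.pkl","rb")); im,d,i=S["top"]; P=pts(d,i)
m=np.zeros((480,640),np.uint8); m[172:302,325:428]=1
k=((P[...,2]>.1)&(P[...,2]<.17)&(m>0)).astype(np.uint8)
n,l,st,_=cv2.connectedComponentsWithStats(k); k=l==1+np.argmax(st[1:,4])
r=cv2.minAreaRect((P[k][:,:2]*1000).astype(np.float32)); print(r)
o=ctrl.get_obs(); p=o['ee_pos']*1000; a=-.3796; R=np.array([[np.cos(a),np.sin(a)],[-np.sin(a),np.cos(a)]])
print(o['time_s'],p.round(1),o['eef_rot'].round(4),'box xy',(R@(p[:2]-[505.5,-109])).round(1),o['grip_width'],o['force'].round(2),o['qpos'].round(2))
E
python3 st.py
```

```text
((522.9677124023438, -117.36103820800781), (105.66871643066406, 222.69219970703125), 67.77935028076172)
1.3 [441.8 -32.6 205.4] [ 3.1415e+00 -1.0000e-04  1.1851e+00] box xy [-87.5  47.4] 0.09398463251459865 [1.41 0.96 0.14] [-0.16  0.06  1.81  0.    1.28  0.23]
```

In the tool's units: 55 mm is 0.0688, -53 mm is -0.0663.

>>> arm_command([
  [[-0.025,0.025,0,0,0,0,-1],[-0.05,0.05,0,0,0,0,-1],[-0.0663,0.0688,0,0,0,0,-1],[-0.0663,0.0688,0.025,0,0,0,-1],[-0.0663,0.0688,0.05,0,0,0,-1],[-0.0663,0.0688,0.0563,0,0,0,-1],[-0.0663,0.0688,0.0563,0,0,0,-1],[-0.0663,0.0688,0.0563,0,0,0,-1]],
])

```text
time_s: 2.1
ee_pos: [0.4732, -0.1, 0.1613]
eef_rot: [3.141, -0.0, 1.191]
force: [-0.7, -0.4, 0.6]
grip_width: 0.0943
grip_force: 0.0
```

```bash
sed -i 's/-.3796/-.386/;s/505.5,-109/505.4,-110/' st.py; python3 st.py
python3 - <<'E'
from h import *
a,_,_=grab("wrist"); b,_,_=grab("side")
b=cv2.resize(b[120:280,240:440],None,fx=3,fy=3,interpolation=cv2.INTER_CUBIC)
a=cv2.resize(a,(320,240)); c=np.zeros((480,800,3),np.uint8); c[:, :600]=b; c=cv2.resize(c,(800,480)); c[:240,480:]=a
cv2.imwrite("pics/p1.png",c)
E
```

```text
((522.9677124023438, -117.36103820800781), (105.66871643066406, 222.69219970703125), 67.77935028076172)
2.1 [ 473.2 -100.   161.3] [ 3.1406e+00 -1.0000e-04  1.1910e+00] box xy [-33.6  -2.8] 0.0942986960831658 [-0.73 -0.36  0.62] [-0.28  0.2   1.76 -0.    1.19  0.1 ]
```

View pics/p1.png

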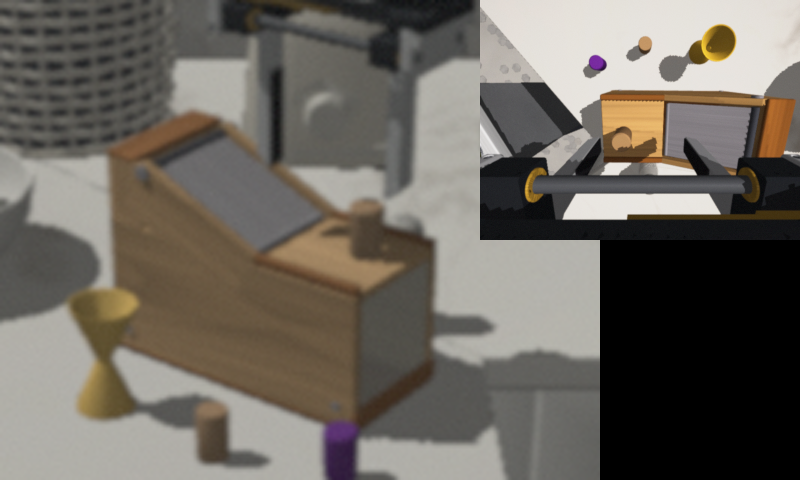

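The side view shows the fingertips above the ledge: B near (400,195) behind the cork at (367,230), and A near (270,160). I'll check these against the projected positions.

Run:
```python
from h import *
o=ctrl.get_obs(); p=o['ee_pos']; y=o['eef_rot'][2]; t=np.array([np.sin(y),-np.cos(y),0])
i=cams.camera_info("side"); W=np.array(i['world_to_cam'])
def pr(q):
    c=W[:3,:3]@q+W[:3,3]; u=c[0]/c[2]*i['fx']+i['cx'];v=c[1]/c[2]*i['fy']+i['cy']; return (((u-240)*4).round(),((v-120)*3).round())
for s in(-.0595,-.047,.047,.0595): print(s,pr(p+s*t))
print('cork top',pr(np.array([.4466,-.0926,.148])),'mouth',pr(np.array([.5054,-.110,.11])))
```

```text
-0.0595 (np.float64(539.0), np.float64(199.0))
-0.047 (np.float64(518.0), np.float64(194.0))
0.047 (np.float64(369.0), np.float64(162.0))
0.0595 (np.float64(350.0), np.float64(158.0))
cork top (np.float64(489.0), np.float64(204.0)) mouth (np.float64(387.0), np.float64(235.0))
```

The projections match the picture at its x3 scale: B at x 388–404, A at x 262–277, cork at x 367. Now I'll descend with finger B behind the cork and finger A on the flap.

In the tool's units: 44 mm is 0.055, 40 mm is 0.05.

>>> arm_command([
  [[-0.0038,0,0.015,0,0,0,-1],[-0.0038,0,0.03,0,0,0,-1],[-0.0038,0,0.0425,0,0,0,-1],[-0.0038,0,0.05,0,0,0,-1],[-0.0038,0,0.055,0,0,0,-1],[-0.0038,0,0.055,0,0,0,-1],[-0.0038,0,0.055,0,0,0,-1]],
])

```text
time_s: 2.9
ee_pos: [0.4718, -0.1028, 0.1166]
eef_rot: [-3.142, -0.0, 1.191]
force: [0.0, 0.0, 0.3]
grip_width: 0.0938
grip_force: 0.4
```

```bash
python3 st.py|tail -1
```

```text
2.9 [ 471.8 -102.8  116.6] [-3.1415 -0.      1.1908] box xy [-33.9  -5.9] 0.09383207658344436 [0.05 0.01 0.28] [-0.29  0.25  1.81  0.    1.09  0.09]
```

In the tool's units: 40 mm is 0.05, 36 mm is 0.045.

>>> arm_command([
  [[0,0.005,0,0,0,0,-1],[0,0.01,0,0,0,0,-1],[0,0.015,0,0,0,0,-1],[0,0.02,0,0,0,0,-1],[0,0.025,0,0,0,0,-1],[0,0.03,0,0,0,0,-1],[0,0.035,0,0,0,0,-1],[0,0.04,0,0,0,0,-1],[0,0.045,0,0,0,0,-1],[0,0.05,0,0,0,0,-1],[0,0.05,0,0,0,0,-1],[0,0.05,0,0,0,0,-1]],
])

```text
time_s: 4.1
ee_pos: [0.5092, -0.1177, 0.1166]
eef_rot: [3.141, 0.0, 1.191]
force: [-1.0, 0.5, 2.1]
grip_width: 0.0943
grip_force: 1.5
```

```bash
python3 st.py|tail -1
python3 - <<'E'
from h import *
b,_,_=grab("side"); t,_,_=grab("top"); a,_,_=grab("wrist")
b=cv2.resize(b[130:260,260:410],(450,390),interpolation=cv2.INTER_CUBIC); a=cv2.resize(a[100:400,150:600],(350,233))
c=np.zeros((390,800,3),np.uint8); c[:,:450]=b; c[:233,450:]=a
cv2.imwrite("pics/p2.png",c)
E
```

```text
4.1 [ 509.2 -117.7  116.6] [3.1409 0.     1.1908] box xy [ 6.4 -5.7] 0.09427529026018858 [-0.95  0.54  2.14] [-0.3   0.33  1.7  -0.    1.11  0.08]
```

View pics/p2.png

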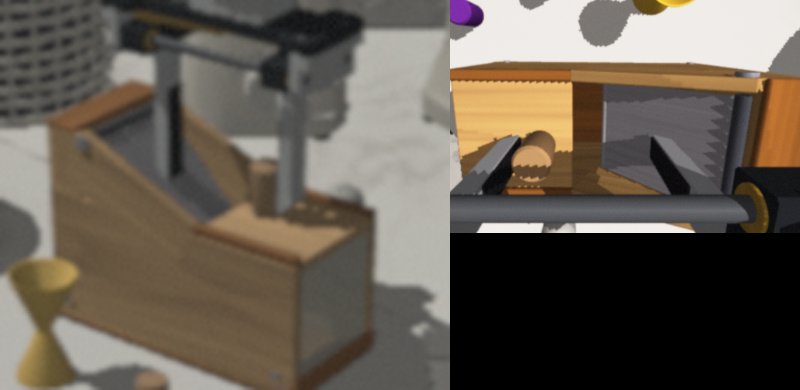

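Both fingers are working: A holds the flap open, and the cork stands upright just ahead of B at (265,190) in the left panel. Next I'll move 15 mm more, then advance while closing so that A stays put and B keeps pushing.

In the tool's units: 19 mm is 0.0238, 18 mm is 0.0225.

>>> arm_command([
  [[0,0.005,0,0,0,0,-1],[0,0.01,0,0,0,0,-1],[0,0.015,0,0,0,0,-1],[0,0.0188,0,0,0,0,-1],[0,0.0188,0,0,0,0,-1],[0,0.02,0,0,0,0,-0.957],[0,0.0213,0,0,0,0,-0.915],[0,0.0225,0,0,0,0,-0.872],[0,0.0238,0,0,0,0,-0.83],[0,0.0238,0,0,0,0,-0.83]],
], squeeze=20)

```text
time_s: 5.25
ee_pos: [0.5256, -0.1243, 0.1155]
eef_rot: [-3.138, 0.0, 1.191]
force: [-6.9, 2.7, -1.6]
grip_width: 0.086
grip_force: 3.1
```

```bash
python3 st.py|tail -1
```

```text
5.25 [ 525.6 -124.3  115.5] [-3.1381e+00  2.0000e-04  1.1909e+00] box xy [24.1 -5.6] 0.0860102652330497 [-6.94  2.68 -1.64] [-0.3   0.37  1.65  0.    1.13  0.08]
```

>>> arm_command([
  [[0,0.0013,0,0,0,0,-0.787],[0,0.0025,0,0,0,0,-0.745],[0,0.0038,0,0,0,0,-0.7],[0,0.005,0,0,0,0,-0.66],[0,0.0063,0,0,0,0,-0.617],[0,0.0075,0,0,0,0,-0.575],[0,0.0088,0,0,0,0,-0.53],[0,0.01,0,0,0,0,-0.49],[0,0.0113,0,0,0,0,-0.447],[0,0.0125,0,0,0,0,-0.405],[0,0.0138,0,0,0,0,-0.36],[0,0.0138,0,0,0,0,-0.36]],
])

```text
time_s: 6.45
ee_pos: [0.536, -0.1284, 0.1157]
eef_rot: [-3.139, 0.0, 1.191]
force: [-6.8, 1.7, -0.2]
grip_width: 0.0639
grip_force: 3.1
```

```bash
python3 st.py|tail -1
python3 - <<'E'
from h import *
b,_,_=grab("side"); t,_,_=grab("top"); a,_,_=grab("wrist")
b=cv2.resize(b[130:260,260:410],(450,390),interpolation=cv2.INTER_CUBIC); a=cv2.resize(a[100:400,150:600],(350,233))
c=np.zeros((390,800,3),np.uint8); c[:,:450]=b; c[:233,450:]=a
cv2.imwrite("pics/p3.png",c)
E
```

```text
6.45 [ 536.  -128.4  115.7] [-3.1386e+00  1.0000e-04  1.1909e+00] box xy [35.3 -5.6] 0.06390744308332422 [-6.77  1.73 -0.22] [-0.3   0.39  1.61  0.    1.14  0.08]
```

View pics/p3.png

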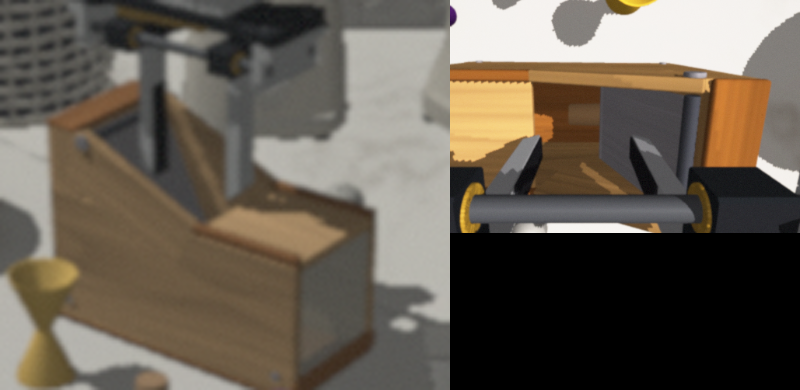

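The ledge is empty, and a tan cylinder shows through the mouth at (583,113) in the right panel. I'll check its depth.

Run:
```python
from h import *
a,d,i=grab("wrist"); P=pts(d,i)
o=np.array([505.4,-110,0]);c,s=np.cos(-.386),np.sin(-.386);R=np.array([[c,s,0],[-s,c,0],[0,0,1]])
for v in range(225,270,6): print(v,[(R@(P[v,u]*1000-o)).round(0).astype(int).tolist() for u in range(296,345,8)])
cv2.imwrite("pics/p4.png",cv2.resize(a[170:330,230:430],(600,480),interpolation=cv2.INTER_CUBIC))
```

```text
225 [[11, 11, 6], [18, 11, 7], [25, 11, 6], [32, 11, 6], [39, 11, 6], [46, 11, 5], [49, 21, 63]]
231 [[10, 5, 5], [18, 5, 6], [25, 5, 5], [32, 6, 7], [39, 5, 6], [46, 5, 6], [49, 17, 63]]
237 [[10, 0, 6], [19, 4, 24], [25, 4, 25], [32, 4, 24], [38, 4, 25], [45, 4, 24], [50, 13, 62]]
243 [[10, -5, 7], [19, 0, 28], [25, 0, 29], [32, 0, 28], [38, 0, 29], [45, 0, 28], [50, 8, 63]]
249 [[10, -11, 7], [19, -5, 30], [25, -5, 29], [32, -5, 29], [39, -5, 30], [45, -4, 32], [50, 4, 63]]
255 [[10, -16, 6], [19, -10, 29], [25, -10, 28], [32, -10, 29], [39, -10, 30], [45, -10, 30], [50, 0, 63]]
261 [[10, -22, 6], [17, -22, 5], [25, -17, 22], [32, -17, 23], [39, -16, 24], [45, -16, 26], [50, -5, 63]]
267 [[10, -28, 6], [17, -28, 5], [24, -28, 6], [32, -28, 6], [39, -28, 6], [46, -28, 5], [50, -10, 62]]
```

View pics/p4.png

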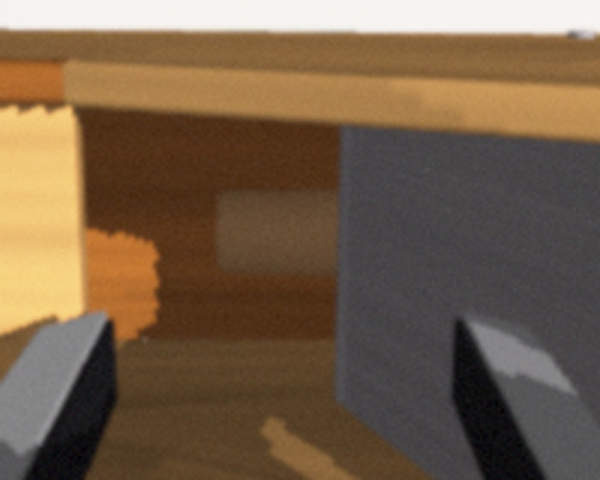

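The cork (600-px crop, around (280,230)) lies on the box floor at z 6–30 mm, well inside the walls. I'll draw back slowly so the flap follows finger A shut, then lift.

In the tool's units: -80 mm is -0.1, -78 mm is -0.0975.

>>> arm_command([
  [[0,-0.0075,0,0,0,0,-0.36],[0,-0.0163,0,0,0,0,-0.36],[0,-0.025,0,0,0,0,-0.36],[0,-0.0338,0,0,0,0,-0.36],[0,-0.0425,0,0,0,0,-0.36],[0,-0.0513,0,0,0,0,-0.36],[0,-0.06,0,0,0,0,-0.36],[0,-0.0688,-0.0025,0,0,0,-0.36],[0,-0.0775,-0.0063,0,0,0,-0.36],[0,-0.0875,-0.0188,0,0,0,-0.36],[0,-0.0975,-0.0438,0,0,0,-0.36],[0,-0.1,-0.075,0,0,0,-0.36]],
])

```text
time_s: 7.85
ee_pos: [0.4613, -0.0986, 0.1772]
eef_rot: [-3.14, 0.0, 1.191]
force: [0.6, -0.7, -0.0]
grip_width: 0.064
grip_force: 0.0
```

In the tool's units: -80 mm is -0.1, -60 mm is -0.075.

>>> arm_command([
  [[0,0,-0.0375,0,0,0,-0.36],[0,-0.025,-0.075,0,0,0,-0.36],[0,-0.05,-0.1,0,0,0,-0.36],[0,-0.05,-0.1,0,0,0,-0.36],[0,-0.05,-0.1,0,0,0,-0.36],[0,-0.05,-0.1,0,0,0,-0.36],[0,-0.05,-0.1,0,0,0,-0.36]],
])

```text
time_s: 8.55
ee_pos: [0.4254, -0.0843, 0.2555]
eef_rot: [-3.14, 0.0, 1.191]
force: [-0.2, 0.0, 0.1]
grip_width: 0.0638
grip_force: 0.0
```

```bash
python3 st.py|tail -1
python3 - <<'E'
from h import *
b,d,i=grab("side"); Q=pts(d,i)
for n,(x,y) in dict(oc=(310,257),flap=(315,183),flap2=(325,190)).items(): print('side',n,Q[y,x].round(4))
cv2.imwrite("pics/p5.png",cv2.resize(b[130:290,230:430],(600,480),interpolation=cv2.INTER_CUBIC))
E
```

```text
8.55 [425.4 -84.3 255.5] [-3.1398e+00  2.0000e-04  1.1906e+00] box xy [-83.8  -6.4] 0.06377506388043948 [-0.22  0.01  0.1 ] [-0.28 -0.    1.75 -0.    1.4   0.1 ]
side oc [0.5261 0.0226 0.0371]
side flap [ 0.555  -0.1164  0.1372]
side flap2 [ 0.5321 -0.1137  0.1246]
```

View pics/p5.png

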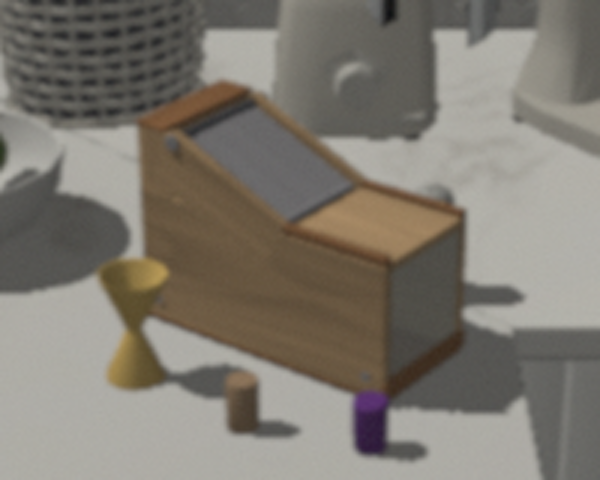

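The flap is shut at (270,160), with the same depth as at the start. The ledge is empty, and the jigger, second cork and shaker have not moved. I'm handing in.

```bash
python3 -c "
from station import ctrl
print(ctrl.hand_in())"
```

```text
the job is handed in; nothing more can be done
None
```

The job is handed in at about 8.6 s: the used cork lies on the box floor, the flap is shut, the arm is clear, and the second cork, jigger and shaker stand where they were (the glass was not re-imaged, but the arm never came near it); the hand-in returned no verdict.

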